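# Stand up the measuring cylinders and hang the dosing head on its balancer

## Task

Get the filling station ready: tip every measuring cylinder lying on the drying mat up over its foot until it stands upright by itself, without lifting it into the air. Also lift the dosing head off the parking peg and hang it on the peg of the spring-balanced swing arm, keeping hold until the arm has sunk under the weight and come to rest before you let go. Leave the bottle, the cup and the timer where they are.

Things in the scene. Friction and masses are not known exactly. Their poses are not given: they have to be found in the camera images.
- mat: Flat grey drying mat fixed on the bench (partly over a flat clipboard, 3 mm), 320 (its x) by 390 (its y) by 4 mm thick; origin at the centre of its underside. It lies at a small yaw. Behind the bench a wall with trunking begins at x = 0.80; left of the mat a tall analyser begins at y = 0.46; keep the wrist clear of both. A light grip lets a tube turn between the fingers.
- cylinder0: Glass measuring cylinder, 90 g, 186 mm tall: round tube 28 mm in diameter on a blue hexagonal foot (54 across flats, 62 across corners, 10 thick). Origin: centre of the foot's underside; z runs to the rim. 2 or 3 are present. It starts lying on a foot flat and its rim, sloping 4 deg down to the rim, which points away from the robot within 25 deg. Stands by itself from a lean under 15 deg.
- cylinder1: Glass measuring cylinder, 90 g, 186 mm tall: round tube 28 mm in diameter on a blue hexagonal foot (54 across flats, 62 across corners, 10 thick). Origin: centre of the foot's underside; z runs to the rim. 2 or 3 are present. It starts lying on a foot flat and its rim, sloping 4 deg down to the rim, which points away from the robot within 25 deg. Stands by itself from a lean under 15 deg.
- cylinder2: Glass measuring cylinder, 90 g, 186 mm tall: round tube 28 mm in diameter on a blue hexagonal foot (54 across flats, 62 across corners, 10 thick). Origin: centre of the foot's underside; z runs to the rim. 2 or 3 are present. It starts lying on a foot flat and its rim, sloping 4 deg down to the rim, which points away from the robot within 25 deg. Stands by itself from a lean under 15 deg.
- dosing_head: White head, 0.36 to 0.48 kg, hung on the parking stand. Origin: axis of the peg it hangs on. In its frame: hanging eye = window through it along x, 42 mm wide (y), its roof an inverted V that centres itself on a 12 mm peg, its sill at z -48; body 40 (x) x 62 x 50 mm below; 3 nozzles to z -120. Raised 8 to 25 mm it can be drawn along its -x off the peg; it goes onto a peg the opposite way.
- head_tab (a point): Where to hold the dosing head: middle of the flat grip tab on its top, 38 mm over its origin; axes as the head's. The tab is 14 mm thick (x) and 28 mm wide (y), and goes 20 mm up and 26 mm down from this point.
- parking_peg (a point): Where the head hangs at the start: middle of the parking peg, 210 mm over the bench. The peg is level, 12 mm in diameter, and points along -x of this frame (roughly to the robot); its end collar, 22 mm in diameter, ends 31 mm in front of this point; the column's face is 35 mm behind it.
- balancer_peg (a point): Middle of the peg at the swing arm's tip, where the head's origin must come; 232 mm up when unloaded. Level, 12 mm in diameter, along -x of this frame; end collar 22 mm in diameter ends 31 mm in front of this point, the 14 mm thick arm is 36 mm behind it. The 160 mm arm comes from its column on the right and turns about this frame's x axis, so the peg stays level.
- swing_arm (a joint): Angle of the spring arm, rad: 0 = at its upper stop, unloaded, rising 0.2 rad to the tip; grows as it sinks; lower stop 0.65. Damped spring, about 1.7 N m/rad; the head's free weight brings it to rest at 0.27 to 0.45, its tip 45 to 70 mm lower.
- amber_bottle: Brown reagent bottle, 62 mm in diameter, 135 mm tall, near the front edge; bystander. Origin under its centre.
- plastic_cup: White plastic cup, 85 mm in diameter, 84 mm tall, near the front edge; bystander. Origin under its centre.
- bench_timer: Small timer, 64 x 68 x 18 mm, on the clipboard; bystander. Origin under its centre.
There are look-alikes about, which are no part of the job. What is shaped like the dosing_head but purple is not meant.

How it is judged (in metres and radians):
On the way:
1. the dosing head hangs on the swing arm's peg and the arm has sunk under it and come to rest, while the head is still held (distance between dosing_head and balancer_peg below 0.025 m and value of joint swing_arm above 0.22 rad and velocity of joint swing_arm between -0.06 and 0.06 rad/s and contact force between the fingers and dosing_head above 0.3 N), for 0.2 s.
At the end, for the whole second after the job is handed in: Every cylinder present stands within 0.1 rad of upright, foot centre under 12 mm above the bench, at rest; the dosing head hangs on the swing arm peg (origin within 25 mm of the peg middle, upright within 0.2 rad), the arm sunk by 0.22 to 0.6 rad, at rest (angle between each of cylinder0, cylinder1, cylinder2's own z axis and vertical below 0.1 rad and height (world z) of each of cylinder0, cylinder1, cylinder2 below 0.012 m and linear speed of each of cylinder0, cylinder1, cylinder2 below 0.03 m/s and distance between dosing_head and balancer_peg below 0.025 m and value of joint swing_arm between 0.22 and 0.6 rad and linear speed of dosing_head below 0.05 m/s and angle between dosing_head's own z axis and vertical below 0.2 rad); the robot touches nothing.
It fails at once if a measuring cylinder was lifted into the air (foot centre more than 75 mm above the bench) (height (world z) of any of cylinder0, cylinder1, cylinder2 above 0.075 m).
It fails at once if the dosing head was let go before the arm had settled: the arm sank faster than 0.6 rad/s with the head on it and nobody holding it (velocity of joint swing_arm above 0.6 rad/s and distance between dosing_head and balancer_peg below 0.04 m and contact force between the fingers and dosing_head below 0.05 N).
It fails at once if the dosing head was dropped on the bench (height (world z) of dosing_head below 0.1 m).
It fails at once if a bystander (amber bottle, cup, timer) was shifted by more than 30 mm or knocked over (distance of any of amber_bottle, plastic_cup, bench_timer from where it was at the start of the episode above 0.03 m).
Of cylinder0, cylinder1, cylinder2 only 2 to 3 are there at a start; the rules pass over those that are not, and their reading is None.
At some moment in a run one of cylinder0, cylinder1 may be knocked a few centimetres aside while the robot is not near it.
It also fails if it takes over 210 s, if anything falls off the work surface, if the arm or the gripper's body presses on something with over 40 N, if the wrist force passes 120 N, or if a joint passes its speed limit or range.

## Robot

A 6-joint arm with a two-finger parallel gripper is mounted at the origin on a cart in front of the work surface, level with it; the furniture and walls round the work are solid. World frame = base frame: x ahead of the robot, y to its left, z up, the work surface at z = 0. Lengths are in mm, angles in rad, forces in N, time in s.
With the tool pointing down it reaches from about 275 to 750 mm from the base axis. Payload 10.2 kg.
Tool frame: the origin (TCP) lies midway between the tips of the shut fingers; the grasp point (between the pads) lies 19 mm behind it; z points along the fingers, y is the direction in which the jaws open and shut (so a half turn about z gives the same grasp; the last joint's range is limited). The gripper opens to 88 mm and grips with 3 to 60 N. Pads are 18 mm wide; open, the fingers measure 123 mm over their backs; the gripper's body (75 mm by 187 mm) begins 45 mm behind the grasp point.
Start: joints at [-1.535, 0.313, 1.498, -0, 1.331, -0.223], TCP at [134.345, -507.526, 238.72] pointing down, gripper open.
Joint ranges: [-2.94, 2.94], [-0.97, 2.17], [0.19, 2.56], [-1.23, 4.37], [0.02, 3.11], [-2.88, 2.88]. Speed limits (rad/s): [2.39, 2.39, 3.01, 3.14, 3.14, 3.14].

## Interface

Orientations are given as a unit quaternion [x, y, z, w].
In Python, from workcell import ctrl, optics, order gives the robot as it stands. The module is installed in compiled form; this text tells all that it offers.
- The arm moves only by the shell command python3 -m creep 'ROWS' [FORCE]. ROWS is JSON, a list that holds one entry, the list of rows, each a list of 7 numbers: the shift along the world's x, y, z in mm, then the turn, a rotation vector about the world's x, y, z in rad, then the opening, from -1 (shut) to 1 (fully open). A call has 1 to 12 rows; each row is the pose to reach, as a shift and turn from the pose commanded when the call began; what a row does not reach only later rows make up. A row lasts 1/10 s, in which the tool goes at most 50 mm and 8.59 degrees, less where a joint would pass 70% of its speed; a pose out of reach is approached as far as the arm can. A call with a gripper value outside its range is refused whole. The fingers move at their own pace and stop on an object; FORCE is the grip in N (left out, the last holds). Time passes only in rows, so rows that repeat a pose let the fingers close. It gives the time, the measured TCP pose, the force and the opening at its end, in the units of the state.
- ctrl.get_state(): the state, without advancing time (a new reading comes with each control period).
- optics.snapshot(name): name is "scene" or "top"; returns a dict with "image" (420x560x3 uint8, red, green, blue), "camera_matrix" (3x3 intrinsics, pixels), "T" (4x4, takes a point from camera to world coordinates). Camera axes: x right, y down, z forward; pixel columns grow to the right and rows downward; lengths in mm; the calibration is good to about 2 mm. A picture is of the moment at which its call begins. There is no depth.
- order.close_job(): hands the job in, once; it reports no verdict.
The state is a dict: "clock": time; "q": joint angles; "qvel": joint speeds; "joint_efforts": joint torques, N m; "tool_pos": TCP position; "orientation": TCP orientation; "wrist_force": force on the tool from outside, world axes, zero at the start; "torque": the same for the moment, N m; "opening": opening from 0.0 (shut) to 1.0 (fully open).
Only numpy, scipy, OpenCV 4.12 (cv2) and the standard library are available. Lean on these libraries where they do the work, as an engineer would, in place of code of your own. Each camera call takes 0.05 s, during which the arm holds its last target. There are 200 camera calls.

## Working session

There is one attempt and no reset: what is moved stays moved. The work goes in short steps, Python scripts to look and compute and a shell command to move; the robot and the scene stay as the last step left them, time stands still between calls to the robot, and variables do not carry over. Pictures are saved under pics/ and viewed, about 12 in all and at most 16, crops included, and the job is handed in when it is done.

```bash
mkdir -p pics; cat > h.py <<'E'
import numpy as np, cv2
from workcell import ctrl, optics, order
def snap(n,f=None):
    s=optics.snapshot(n)
    if f: cv2.imwrite('pics/'+f+'.png',s['image'][:,:,::-1])
    return s
def ray(s,u,v):
    K=np.array(s['camera_matrix']);T=np.array(s['T'])
    d=T[:3,:3]@np.linalg.solve(K,[u,v,1.]);return T[:3,3],d
def atz(s,u,v,z):
    o,d=ray(s,u,v);return o+d*(z-o[2])/d[2]
def tri(s1,p1,s2,p2):
    o1,d1=ray(s1,*p1);o2,d2=ray(s2,*p2)
    t=np.linalg.lstsq(np.c_[d1,-d2],o2-o1,rcond=None)[0]
    a=o1+d1*t[0];b=o2+d2*t[1];return (a+b)/2,np.linalg.norm(a-b)
def proj(s,p):
    T=np.linalg.inv(np.array(s['T']));c=T[:3,:3]@np.array(p)+T[:3,3];k=np.array(s['camera_matrix'])@c;return k[:2]/k[2]
E
python3 - <<'E'
from h import *
np.set_printoptions(precision=3,suppress=True)
for n in('scene','top'):
    s=snap(n,n+'0');print(s['camera_matrix'],s['T'])
print(ctrl.get_state())
E
```

```text
[[534.865   0.    277.974]
 [  0.    534.865 212.153]
 [  0.      0.      1.   ]] [[  -0.883   -0.185    0.431 -243.838]
 [  -0.468    0.376   -0.8   1252.676]
 [  -0.014   -0.908   -0.418  891.04 ]
 [   0.       0.       0.       1.   ]]
[[432.818   0.    283.684]
 [  0.    432.818 212.854]
 [  0.      0.      1.   ]] [[  -0.027   -0.994    0.109  374.658]
 [  -1.       0.026   -0.009  -90.524]
 [   0.006   -0.109   -0.994 1388.375]
 [   0.       0.       0.       1.   ]]
{'clock': 0.1, 'q': array([-1.535,  0.313,  1.498,  0.   ,  1.331, -0.223]), 'qvel': array([-0.   , -0.002, -0.003, -0.   ,  0.001,  0.   ]), 'joint_efforts': array([  0.003, -40.281, -25.264,   0.07 ,   0.034,  -0.   ]), 'tool_pos': array([ 134.336, -507.304,  238.243]), 'orientation': array([ 0.992,  0.129,  0.   , -0.001]), 'wrist_force': array([-0.42 , -0.218,  1.026]), 'torque': array([ 0.002, -0.001, -0.047]), 'opening': 0.9970855487738259}
```

View pics/scene0.png

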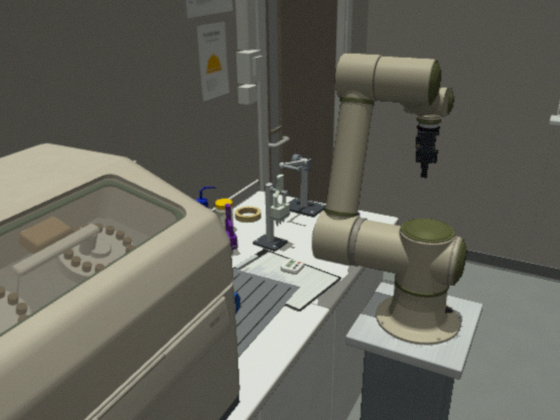

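View pics/top0.png

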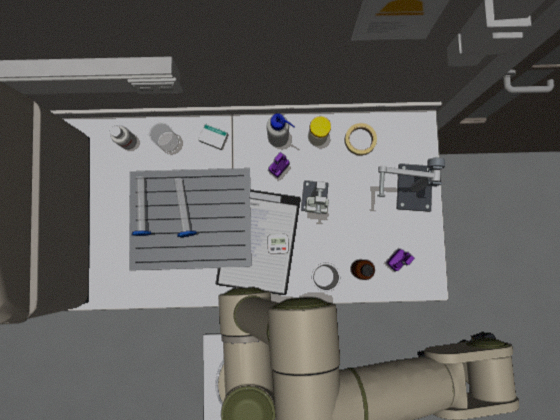

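```bash
python3 - <<'E'
import cv2,numpy as np
a=cv2.imread('pics/top0.png')[145:235,260:450];b=cv2.imread('pics/scene0.png')[140:265,195:355]
a=cv2.resize(a,None,fx=4,fy=4,interpolation=2);b=cv2.resize(b,None,fx=4,fy=4,interpolation=2)
cv2.imwrite('pics/ca.png',a);cv2.imwrite('pics/cb.png',b)
E
```

```text
(no output)
```

View pics/ca.png

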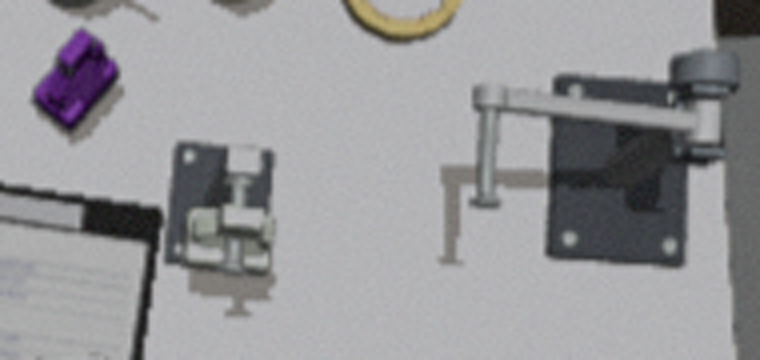

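View pics/cb.png

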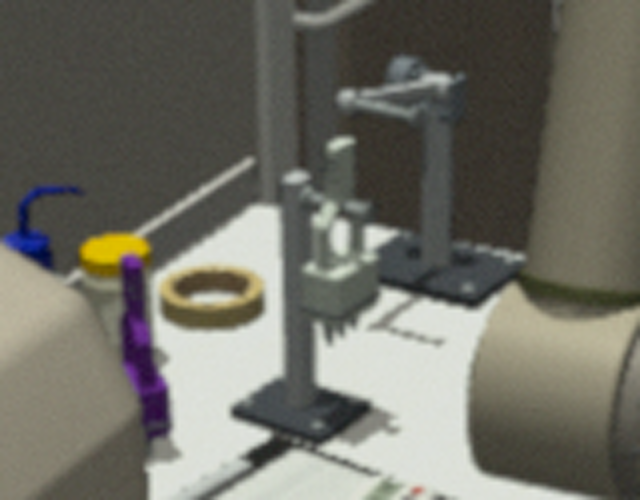

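```bash
python3 - <<'E'
from h import *
a=cv2.imread('pics/top0.png')[160:285,110:270]
cv2.imwrite('pics/cc.png',cv2.resize(a,None,fx=4.8,fy=4.8,interpolation=2))
np.set_printoptions(precision=1,suppress=True)
t=snap('top');s=snap('scene')
A=lambda x,y:(260+x/4-.4,145+y/4-.4)
B=lambda x,y:(195+x/4-.4,140+y/4-.4)
print('tabtop',tri(t,A(245,215),s,B(341,145)),atz(t,*A(245,215),268))
print('collar',tri(t,A(236,268),s,B(357,208)),atz(t,*A(236,268),210))
print('coltop',tri(t,A(243,158),s,B(295,178)))
print('bal tip',tri(t,A(489,95),s,B(347,98)),atz(t,*A(489,95),232))
print('bal collar',tri(t,A(485,203),s,B(417,112)),atz(t,*A(485,203),232))
print('timer',atz(t,278,244,18),'cup',atz(t,325,276,84),'bottle',atz(t,364,269,135))
E
```

```text
tabtop (array([ 531.6, -199.7,  264.3]), np.float64(4.267850943678663)) [ 533.1 -198.4  268. ]
collar (array([ 507.8, -194.5,  214.2]), np.float64(7.852154554366585)) [ 504.8 -196.5  210. ]
coltop (array([ 576.9, -203.2,  226. ]), np.float64(2.903007843532989))
bal tip (array([ 614.2, -370. ,  237.6]), np.float64(2.0012121132611895)) [ 616.3 -371.   232. ]
bal collar (array([ 540.4, -363.4,  237.9]), np.float64(1.9168217922899868)) [ 542.2 -364.4  232. ]
timer [426.3 -81.9  18. ] cup [ 324.8 -220.2   84. ] bottle [ 343.7 -328.   135. ]
```

View pics/cc.png

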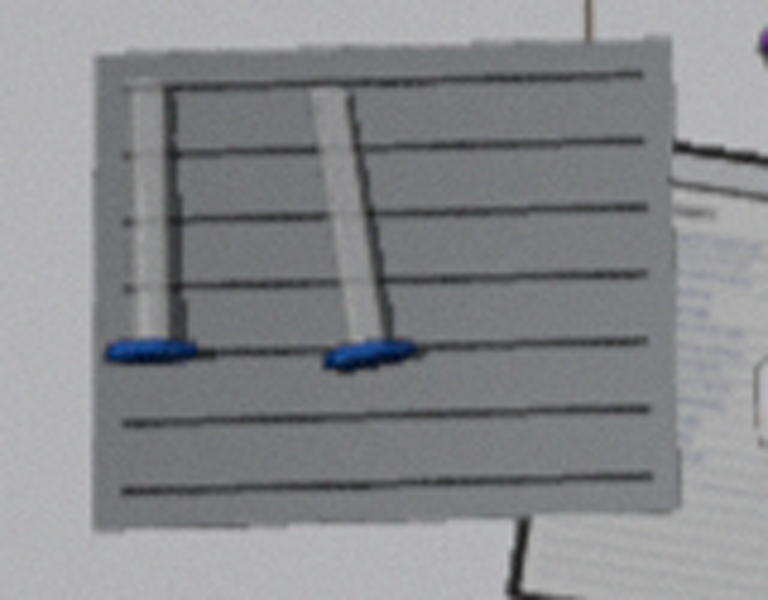

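```bash
python3 -m creep '[[[0,0,50,0,0,0,1],[0,0,96,0,0,0,1],[40,31,96,0,0,-0.05,1],[80,62,96,0,0,-0.1,1],[130,100,96,0,0,-0.15,1],[170,131,96,0,0,-0.2,1],[210,162,96,0,0,-0.25,1],[250,192,96,0,0,-0.3,1],[290,223,96,0,0,-0.35,1],[330,254,96,0,0,-0.35,1],[365,281,96,0,0,-0.35,1],[400,308,96,0,0,-0.35,1]]]' 20
python3 - <<'E'
from h import *
np.set_printoptions(precision=1,suppress=True)
t=snap('top','top1');s=snap('scene','scene1')
C=lambda x,y:(110+x/4.8-.4,160+y/4.8-.4)
for r,f in(((148,82),(150,351)),((331,90),(370,354))):
    R=atz(t,*C(*r),32);F=atz(t,*C(*f),58);print(R,F,np.arctan2(*(R-F)[[1,0]]),np.linalg.norm(R-F))
print([atz(t,*C(*p),4) for p in((95,57),(670,38),(680,508),(94,530))])
a=t['image'][140:240,290:440];b=s['image'][140:265,195:355]
im=np.zeros((590,800,3),np.uint8);im2=cv2.resize(a,(435,290),interpolation=2);im3=cv2.resize(b,(640,500),interpolation=2)
cv2.imwrite('pics/c1.png',np.vstack([np.pad(im2,((0,0),(0,205),(0,0))),im3[:300]])[:,:,::-1])
st=ctrl.get_state();print(st['tool_pos'],st['orientation'],st['q'])
E
```

```text
clock: 1.4
tool_pos: [531.9, -200.8, 334.7]
orientation: [0.999, -0.046, -0.0, 0.0]
wrist_force: [0.2, -1.1, 0.7]
opening: 0.999
[650.6 349.4  32. ] [470.5 338.   58. ] 0.0630118516402709 182.3766016491302
[642.2 228.5  32. ] [464.9 197.5  58. ] 0.17319346113494827 181.86982081049814
[array([674.4, 394.4,   4. ]), array([677.6,   5.7,   4. ]), array([361.2,   4.8,   4. ]), array([357.1, 391.2,   4. ])]
[ 533.5 -198.7  333.7] [ 1. -0. -0. -0.] [-0.6  0.4  1.2  0.   1.6  1.1]
```

View pics/c1.png

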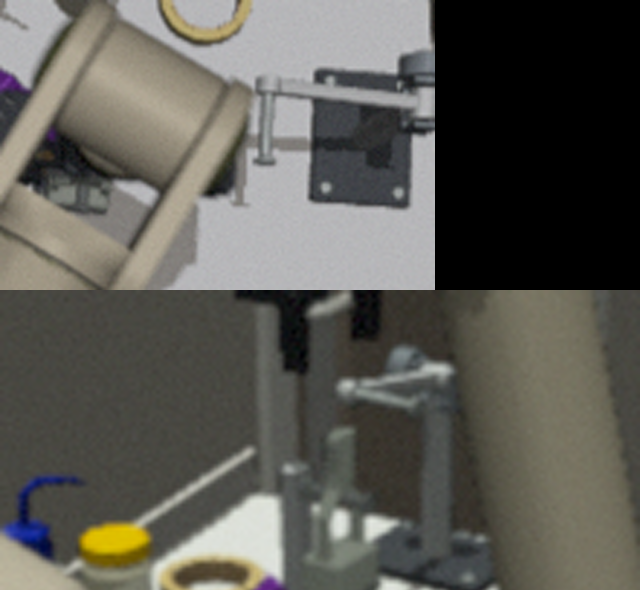

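```bash
python3 -m creep '[[[0,0,-40,0,0,0,1],[0,0,-75,0,0,0,1],[0,0,-95,0,0,0,1],[0,0,-103,0,0,0,1],[0,0,-103,0,0,0,1]]]' 25; python3 -m creep '[[[0,0,0,0,0,0,0],[0,0,0,0,0,0,-0.5],[0,0,0,0,0,0,-1],[0,0,0,0,0,0,-1],[0,0,0,0,0,0,-1],[0,0,0,0,0,0,-1],[0,0,0,0,0,0,-1]]]'
```

```text
clock: 2.0
tool_pos: [530.1, -202.7, 231.3]
orientation: [0.999, -0.046, -0.001, -0.0]
wrist_force: [0.1, 0.5, 0.4]
opening: 1.0
clock: 2.7
tool_pos: [530.5, -202.2, 231.8]
orientation: [0.999, -0.046, -0.0, -0.0]
wrist_force: [0.2, 7.1, 5.4]
opening: 0.386
```

```bash
python3 -m creep '[[[0,0,0,0,0,0,-1],[0,0,0,0,0,0,-1],[0,0,0,0,0,0,-1]]]'
```

```text
clock: 3.0
tool_pos: [530.7, -201.1, 232.2]
orientation: [0.999, -0.045, 0.0, -0.001]
wrist_force: [0.3, 7.2, 4.2]
opening: 0.324
```

```bash
python3 -m creep '[[[0,0,4,0,0,0,-1],[0,0,8,0,0,0,-1],[0,0,12,0,0,0,-1],[0,0,16,0,0,0,-1],[0,0,16,0,0,0,-1],[0,0,16,0,0,0,-1]]]'
python3 - <<'E'
from h import *
s=snap('scene','scene2');t=snap('top','top2')
b=s['image'][160:250,240:340];cv2.imwrite('pics/c2.png',cv2.resize(b,None,fx=6,fy=6,interpolation=2)[:,:,::-1])
st=ctrl.get_state();print(st['tool_pos'],st['wrist_force'],st['opening'],proj(s,(533,-199,268)))
E
```

```text
clock: 3.6
tool_pos: [530.4, -202.5, 247.6]
orientation: [0.999, -0.046, -0.0, -0.0]
wrist_force: [-0.1, -0.1, -3.6]
opening: 0.322
[ 530.43081925 -202.46178995  247.49282683] [-0.07079262  0.34292638 -4.19488689] 0.3212354039573806 [278.72172451 174.76091736]
```

View pics/c2.png

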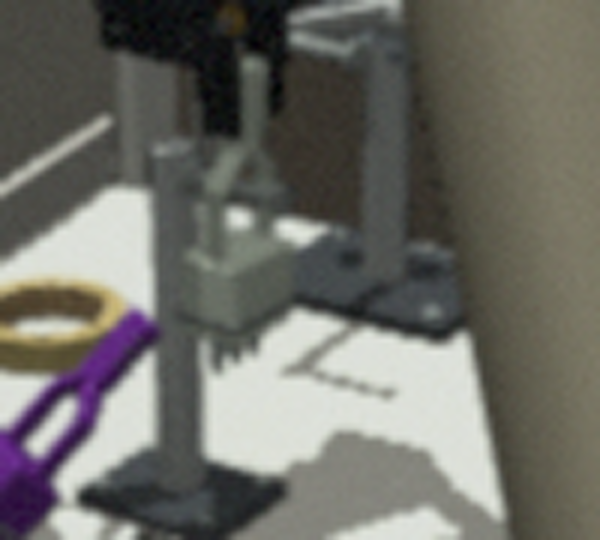

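```bash
python3 -m creep '[[[-12,1,0,0,0,0,-1],[-30,2.7,0,0,0,0,-1],[-48,4.3,0,0,0,0,-1],[-66,6,0,0,0,0,-1],[-85,7.6,0,0,0,0,-1],[-85,7.6,11,0,0,0,-1],[-78,-20,22,0,0,0,-1],[-70,-50,22,0,0,0,-1],[-60,-85,22,0,0,0,-1],[-54,-120,22,0,0,0,-1],[-47,-150,22,0,0,0,-1],[-47,-160,22,0,0,0,-1]]]'
python3 -m creep '[[[0,0,0,0,0,0,-1],[0,0,0,0,0,0,-1]]]'
python3 - <<'E'
from h import *
s=snap('scene','scene3');t=snap('top','top3')
b=s['image'][130:230,240:340];a=t['image'][150:250,330:430]
f=lambda i,k:cv2.resize(i,None,fx=k,fy=k,interpolation=2)
cv2.imwrite('pics/c3.png',np.hstack([f(a,4),f(b,4)])[:,:,::-1])
st=ctrl.get_state();print(st['tool_pos'],st['wrist_force'],st['opening'],st['q'])
E
```

```text
clock: 4.9
tool_pos: [484.2, -365.2, 269.4]
orientation: [0.999, -0.046, 0.0, 0.0]
wrist_force: [-0.4, -0.9, -4.1]
opening: 0.316
clock: 5.1
tool_pos: [483.8, -361.7, 269.9]
orientation: [0.999, -0.045, 0.0, -0.0]
wrist_force: [-0.8, -0.8, -3.4]
opening: 0.314
[ 483.79850514 -361.37988473  270.20853951] [ 0.62021836  0.2555553  -3.65663714] 0.3152905490254168 [-8.35448285e-01  4.73081875e-01  1.18604154e+00  2.17391954e-04
  1.48220560e+00  8.25444291e-01]
```

View pics/c3.png

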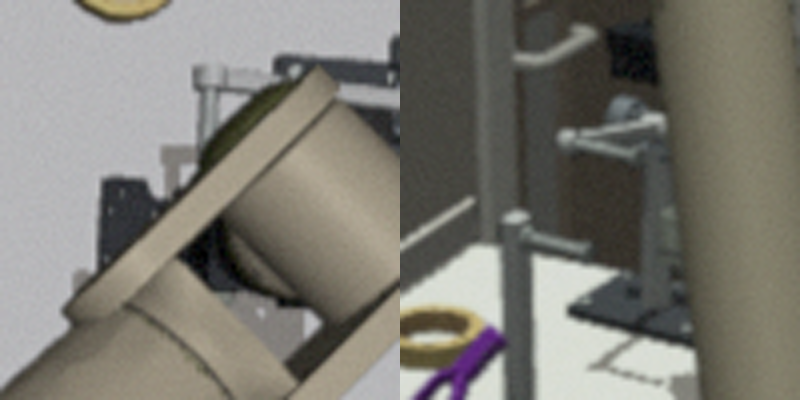

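```bash
python3 - <<'E'
from h import *
np.set_printoptions(precision=1,suppress=True)
s=snap('scene');t=snap('top')
A=lambda x,y:(260+x/4-.4,145+y/4-.4)
B=lambda x,y:(240+x/4-.4,130+y/4-.4)
print('park collar',tri(t,A(236,268),s,B(187,250)),atz(t,*A(236,268),210))
print('bal collar',tri(t,A(485,203),s,B(238,153)),atz(t,*A(485,203),232))
print('bal tip',tri(t,A(489,95),s,B(168,140)))
for p in((503,-197,210),(534,-199,210),(565,-202,210)):print(proj(t,p))
a=t['image'][175:225,300:340];b=t['image'][150:210,360:410]
cv2.imwrite('pics/c4.png',np.hstack([cv2.resize(a,(480,600),interpolation=2)[:480],cv2.resize(b,(400,480),interpolation=2)])[:480,:800,::-1])
E
```

```text
park collar (array([ 504.3, -196.4,  212.6]), np.float64(0.4735392063350343)) [ 504.8 -196.5  210. ]
bal collar (array([ 540.2, -363.9,  236.9]), np.float64(2.836192611108055)) [ 542.2 -364.4  232. ]
bal tip (array([ 614.2, -370.7,  235.5]), np.float64(3.0385981014025933))
[318.8 212.2]
[319.1 201. ]
[319.8 189.8]
```

View pics/c4.png

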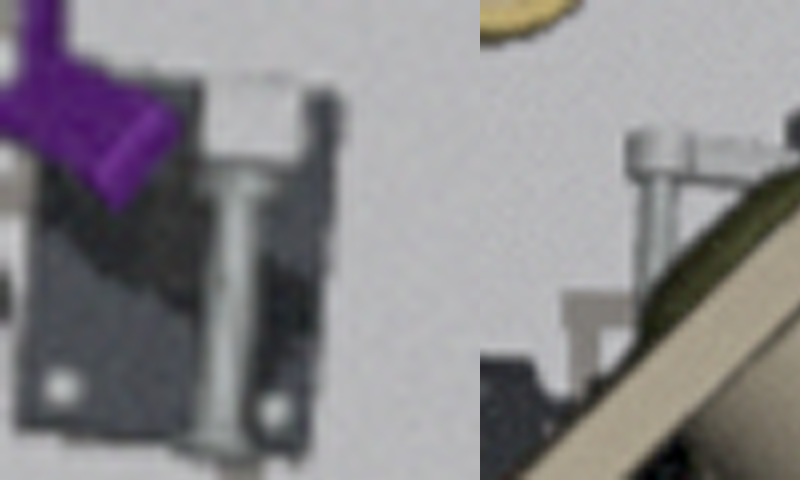

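View pics/top3.png

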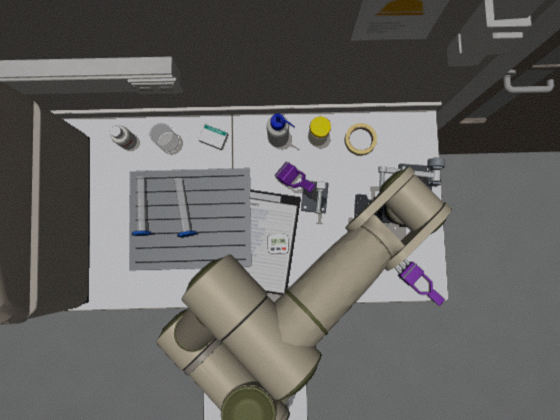

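```bash
python3 -m creep '[[[15,-1.4,0,0,0,0,-1],[30,-2.8,0,0,0,0,-1],[45,-4.2,0,0,0,0,-1],[45,-4.2,0,0,0,0,-1]]]'
python3 -m creep '[[[10,-1,0,0,0,0,-1],[20,-2,0,0,0,0,-1],[30,-3,0,0,0,0,-1],[39,-3.8,0,0,0,0,-1],[39,-3.8,0,0,0,0,-1],[39,-3.8,0,0,0,0,-1]]]'
```

```text
clock: 5.7
tool_pos: [529.6, -366.0, 269.5]
orientation: [0.999, -0.045, 0.0, -0.0]
wrist_force: [-1.2, -1.1, -4.7]
opening: 0.313
clock: 6.3
tool_pos: [567.0, -370.3, 269.7]
orientation: [0.999, -0.046, -0.0, -0.0]
wrist_force: [-0.3, 0.8, -4.0]
opening: 0.315
```

```bash
python3 - <<'E'
from h import *
s=snap('scene','scene4');t=snap('top','top4')
b=s['image'][130:230,240:340];a=t['image'][140:240,340:440]
f=lambda i,k:cv2.resize(i,None,fx=k,fy=k,interpolation=2)
cv2.imwrite('pics/c5.png',np.hstack([f(a,4),f(b,4)])[:,:,::-1])
E
```

```text
(no output)
```

View pics/c5.png

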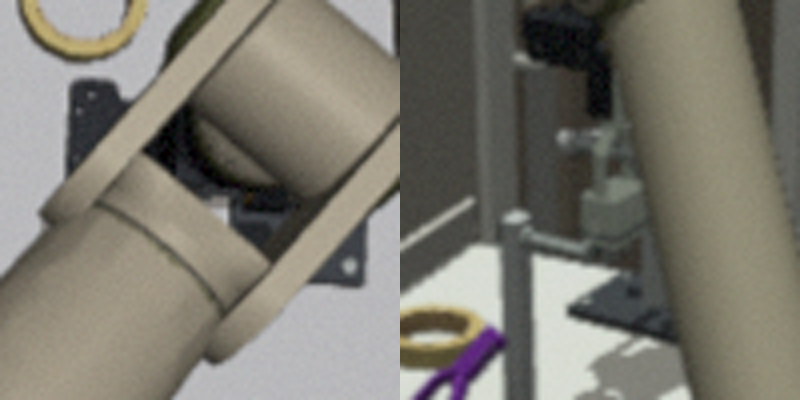

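```bash
python3 -m creep '[[[0,0,-5,0,0,0,-1],[0,0,-10,0,0,0,-1],[0,0,-15,0,0,0,-1],[0,0,-19,0,0,0,-1],[0,0,-22,0,0,0,-1],[0,0,-25,0,0,0,-1],[0,0,-25,0,0,0,-1]]]'
python3 -m creep '[[[0,0,-4,0,0,0,-1],[0,0,-8,0,0,0,-1],[0,0,-12,0,0,0,-1],[0,0,-16,0,0,0,-1],[0,0,-20,0,0,0,-1],[0,0,-20,0,0,0,-1]]]'
```

```text
clock: 7.1
tool_pos: [567.6, -368.5, 243.9]
orientation: [0.999, -0.045, -0.001, -0.002]
wrist_force: [-0.5, 9.1, -2.3]
opening: 0.317
clock: 7.7
tool_pos: [567.8, -367.3, 223.5]
orientation: [0.999, -0.045, -0.001, -0.003]
wrist_force: [0.3, 12.4, -1.8]
opening: 0.317
```

```bash
python3 -m creep '[[[0,2,0,0,0,0,-1],[0,4,0,0,0,0,-1],[0,4,0,0,0,0,-1]]]'
python3 -m creep '[[[0,1,-4,0,0,0,-1],[0,2,-8,0,0,0,-1],[0,2,-12,0,0,0,-1],[0,2,-16,0,0,0,-1],[0,2,-16,0,0,0,-1]]]'
```

```text
clock: 8.0
tool_pos: [567.6, -366.3, 224.9]
orientation: [0.999, -0.045, 0.0, 0.0]
wrist_force: [0.9, 2.0, -0.9]
opening: 0.316
clock: 8.5
tool_pos: [567.4, -365.4, 208.3]
orientation: [0.999, -0.046, 0.0, 0.001]
wrist_force: [2.4, -5.5, -0.3]
opening: 0.312
```

```bash
python3 -m creep '[[[0,-1,-2,0,0,0,-1],[0,-2,-4,0,0,0,-1],[0,-2,-6,0,0,0,-1],[0,-2,-6,0,0,0,-1]]]'
python3 -m creep '[[[0,0,-2,0,0,0,-1],[0,0,-4,0,0,0,-1],[0,0,-6,0,0,0,-1],[0,0,-6,0,0,0,-1]]]'
python3 -m creep '[[[0,0,-2,0,0,0,-1],[0,0,-4,0,0,0,-1],[0,0,-6,0,0,0,-1],[0,0,-6,0,0,0,-1]]]'
```

```text
clock: 8.9
tool_pos: [567.4, -366.4, 202.3]
orientation: [0.999, -0.046, -0.0, -0.0]
wrist_force: [-0.5, -0.5, -0.0]
opening: 0.315
clock: 9.3
tool_pos: [567.4, -366.9, 196.6]
orientation: [0.999, -0.046, 0.0, 0.0]
wrist_force: [-1.4, -4.6, 0.7]
opening: 0.316
clock: 9.7
tool_pos: [567.3, -367.7, 191.0]
orientation: [0.999, -0.046, 0.0, 0.001]
wrist_force: [-0.7, -7.0, 2.4]
opening: 0.318
```

```bash
python3 -m creep '[[[0,-1,2,0,0,0,-1],[0,-2,5,0,0,0,-1],[0,-2,5,0,0,0,-1],[0,-2,5,0,0,0,-1],[0,-2,5,0,0,0,-1],[0,-2,5,0,0,0,-1],[0,-2,5,0,0,0,-1]]]'
python3 - <<'E'
from h import *
s=snap('scene','scene5');t=snap('top','top5')
b=s['image'][130:230,240:340];a=t['image'][140:240,340:440]
f=lambda i,k:cv2.resize(i,None,fx=k,fy=k,interpolation=2)
cv2.imwrite('pics/c6.png',np.hstack([f(a,4),f(b,4)])[:,:,::-1])
E
```

```text
clock: 10.4
tool_pos: [567.5, -367.8, 195.4]
orientation: [0.999, -0.045, -0.0, -0.001]
wrist_force: [-1.2, 5.2, -1.1]
opening: 0.316
```

View pics/c6.png

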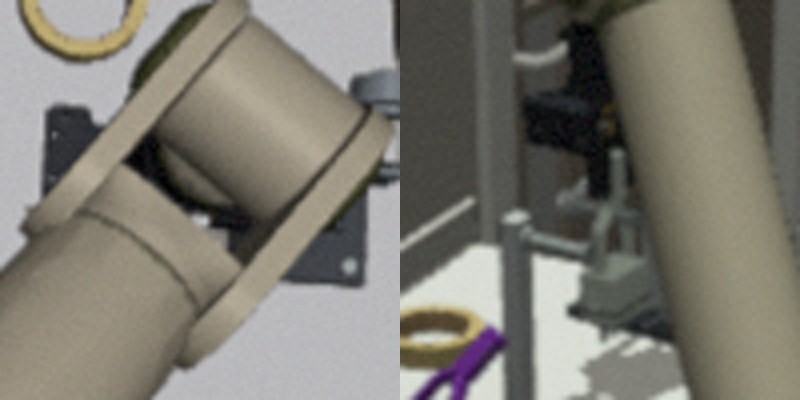

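```bash
python3 -m creep '[[[0,1,-2,0,0,0,-1],[0,1,-2,0,0,0,-1],[0,1,-2,0,0,0,-1],[0,1,-2,0,0,0,-1]]]' 6
python3 -m creep '[[[0,0,0,0,0,0,-0.3],[0,0,0,0,0,0,-0.2],[0,0,0,0,0,0,-0.1],[0,0,0,0,0,0,0.2],[0,0,0,0,0,0,0.6],[0,0,0,0,0,0,1],[0,0,0,0,0,0,1]]]'
```

```text
clock: 10.9
tool_pos: [567.5, -367.8, 193.9]
orientation: [0.999, -0.046, 0.0, 0.0]
wrist_force: [-0.9, -0.6, -0.6]
opening: 0.316
clock: 11.6
tool_pos: [567.5, -367.5, 193.7]
orientation: [0.999, -0.046, 0.0, 0.0]
wrist_force: [0.0, 0.2, 0.2]
opening: 0.787
```

```bash
python3 -m creep '[[[0,0,25,0,0,0,1],[0,0,60,0,0,0,1],[0,0,110,0,0,0,1],[0,0,150,0,0,0,1],[0,0,150,0,0,0,1]]]'
cat > cyl.py <<'E'
from h import *
np.set_printoptions(precision=3,suppress=True)
def feet(t):
    im=t['image'].astype(int);m=((im[...,2]>im[...,0]+40)&(im[...,2]>im[...,1]+25)).astype(np.uint8)
    m[:160]=0;m[290:]=0;m[:,:115]=0;m[:,270:]=0
    n,l,st,c=cv2.connectedComponentsWithStats(m)
    for i in range(1,n):
        if st[i,4]>15:
            ys,xs=np.nonzero(l==i);r=cv2.minAreaRect(np.c_[xs,ys].astype(np.float32));print('px',c[i],st[i],r[1:],'z27',atz(t,*c[i],31)[:2],'L,R',atz(t,xs.min(),ys[xs==xs.min()].mean(),31)[:2],atz(t,xs.max(),ys[xs==xs.max()].mean(),31)[:2])
if __name__=='__main__':
    t=snap('top');feet(t)
    b=cv2.cvtColor(t['image'],cv2.COLOR_RGB2GRAY)
    for v in(183,205,222):
        print(v,b[v,118:200])
E
python3 cyl.py
```

```text
clock: 12.1
tool_pos: [568.1, -367.9, 350.2]
orientation: [0.999, -0.046, 0.004, 0.004]
wrist_force: [-0.0, 0.2, 0.4]
opening: 1.003
px [140.55  232.333] [132 231  19   4  60] ((3.0, 18.0), 90.0) z27 [473.651 347.665] L,R [472.259 374.369] [472.354 318.112]
px [186.172 232.828] [178 231  18   5  64] ((4.0, 17.0), 90.0) z27 [468.361 204.944] L,R [465.353 230.519] [470.237 177.299]
183 [186 182 181 186 184 186 186 184 184 183 183 164 125 117 114 118 121 121
 121 132 152 150 142 148 147 134  86  62  65 114 124 116 120 117 123 118
 118 119 121 117 117 118 119 122 125 122 121 121 120 119 119 120 125 123
 120 118 111 126 139 147 145 148 152 141 101  77 113 124 123 122 120 122
 121 121 123 123 120 120 125 125 126 121]
205 [184 185 183 188 185 188 186 188 183 187 180 149 121 119 119 121 116 105
  91 111 130 150 145 136 138 125  93  50  39  45  74  81  72  67  70  66
  68  63  74  67  67  59  61  59  62  65  60  67  58  60  67  56  56  65
  55  71  73  66  68  81 106 130 148 141 140 141 136 124  74  57  91 106
 102  97 101 102 104 107 104 104 103 104]
222 [186 184 187 187 184 187 185 187 184 182 184 156 123 122 116 122 117 119
 123 131 141 162 166 158 146 143 122  81  64  61  91 113 120 123 121 123
 121 120 121 124 120 120 120 123 119 123 118 123 124 124 123 119 123 121
 119 125 126 122 124 122 122 120 116 131 152 153 149 147 149 144 103  73
  68 114 127 125 126 124 128 127 126 126]
```

```bash
python3 - <<'E'
from cyl import *
t=snap('top')
for n,rows in(('A',((140,183),(140.2,205),(140.6,222))),('B',((178.1,183),(182,205),(184.3,222)))):
    P=np.array([atz(t,u,v,26+ (v-183)/39*8)[:2] for u,v in rows]);print(n,P.tolist(),np.polyfit(P[:,0],P[:,1],1))
import time
print([ctrl.get_state()['tool_pos'] for _ in range(3)])
E
```

```text
A [[631.4285761508842, 352.5142603200036], [560.1318423667147, 349.7413704490916], [505.8741947665724, 346.84681686746444]] [  0.045 324.341]
B [[628.3381618809758, 231.3913686799203], [556.7315977239184, 218.02789905570532], [502.3121480545293, 210.0848034731707]] [  0.17  124.235]
[array([ 567.582, -367.52 ,  343.677]), array([ 567.582, -367.52 ,  343.677]), array([ 567.582, -367.52 ,  343.677])]
```

```bash
python3 -m creep '[[[0,40,0,0,0,0,1],[0,85,0,0,0,0,1],[0,130,0,0,0,0,1],[0,175,0,0,0,0,1],[5,220,0,0,0,0.04,1],[10,265,0,0,0,0.08,1],[15,310,0,0,0,0.12,1],[20,355,0,0,0,0.16,1],[25,400,0,0,0,0.2,1],[30,445,0,0,0,0.23,1],[35,490,0,0,0,0.26,1],[40,530,0,0,0,0.26,1]]]' 4
python3 -m creep '[[[8,40,-20,0,0,0,1],[8,66.5,-60,0,0,0,1],[8,66.5,-110,0,0,0,1],[8,66.5,-160,0,0,0,1],[8,66.5,-205,0,0,0,1],[8,66.5,-235,0,0,0,1],[8,66.5,-235,0,0,0,1],[8,66.5,-235,0,0,0,1]]]' 4
```

```text
clock: 13.4
tool_pos: [606.9, 164.7, 341.7]
orientation: [0.996, 0.085, -0.002, -0.0]
wrist_force: [0.7, -0.2, -0.5]
opening: 1.004
clock: 14.2
tool_pos: [615.3, 228.9, 108.7]
orientation: [0.996, 0.084, -0.001, 0.0]
wrist_force: [0.7, -0.2, 0.6]
opening: 0.998
```

```bash
python3 -m creep '[[[0,0,-40,0,0,0,1],[0,0,-70,0,0,0,1],[0,0,-90,0,0,0,1],[0,0,-98,0,0,0,1],[0,0,-98,0,0,0,1]]]' 4
python3 -m creep '[[[0,0,0,0,0,0,0],[0,0,0,0,0,0,-0.5],[0,0,0,0,0,0,-1],[0,0,0,0,0,0,-1],[0,0,0,0,0,0,-1],[0,0,0,0,0,0,-1],[0,0,0,0,0,0,-1],[0,0,0,0,0,0,-1],[0,0,0,0,0,0,-1]]]'
```

```text
clock: 14.7
tool_pos: [615.9, 229.1, 11.5]
orientation: [0.996, 0.084, 0.0, -0.0]
wrist_force: [0.2, -0.4, 0.2]
opening: 1.003
clock: 15.6
tool_pos: [615.5, 229.0, 10.7]
orientation: [0.996, 0.084, 0.0, 0.0]
wrist_force: [-0.5, 0.0, 0.3]
opening: 0.315
```

```bash
python3 -m creep '[[[-1,-0.2,8,0,0,0,-1],[-2,-0.4,16,0,0,0,-1],[-4.4,-0.8,25,0,0,0,-1],[-8.5,-1.4,38,0,0,0,-1],[-13.7,-2.3,50.6,0,0,0,-1],[-19.9,-3.4,62.8,0,0,0,-1],[-27.1,-4.6,74.4,0,0,0,-1],[-35.4,-6,85.3,0,0,0,-1],[-35.4,-6,85.3,0,0,0,-1]]]'
python3 - <<'E'
from cyl import *
t=snap('top','top6');s=snap('scene','scene6');feet(t)
a=t['image'][160:290,110:270]
cv2.imwrite('pics/c7.png',np.hstack([cv2.resize(a,None,fx=3,fy=3,interpolation=2),cv2.resize(s['image'][220:350,190:290],None,fx=3,fy=3)])[:,:,::-1])
E
```

```text
clock: 16.5
tool_pos: [579.8, 223.1, 98.0]
orientation: [0.996, 0.084, 0.001, -0.0]
wrist_force: [0.9, -0.0, 0.3]
opening: 0.319
px [187.71  239.971] [179 234  18  11  69] ((7.518347263336182, 17.00171661376953), 70.01689910888672) z27 [445.854 200.183] L,R [446.479 227.394] [454.473 174.237]
```

View pics/c7.png

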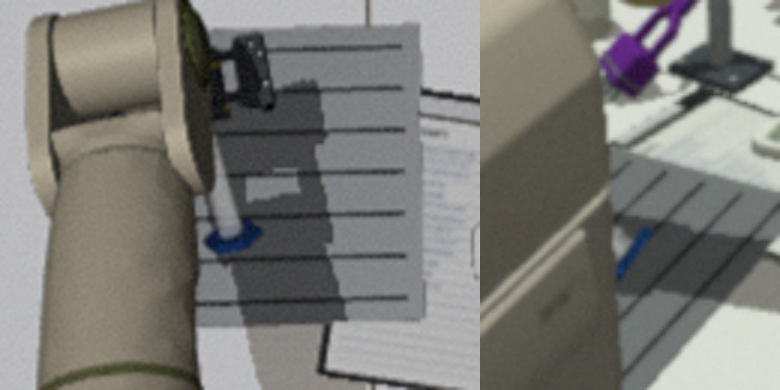

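```bash
python3 -m creep '[[[-10,-1.7,10.5,0,0,0,-1],[-19,-3.2,19.4,0,0,0,-1],[-29.8,-5.1,27.8,0,0,0,-1],[-41.2,-7,35.2,0,0,0,-1],[-53.1,-9.1,41.6,0,0,0,-1],[-65.7,-11.2,46.8,0,0,0,-1],[-78.6,-13.4,51,0,0,0,-1],[-91.8,-15.6,54,0,0,0,-1],[-105.2,-17.9,55.8,0,0,0,-1],[-118.7,-20.2,56.4,0,0,0,-1]]]'
python3 -m creep '[[[-6.7,-1.1,0,0,0,0,-1],[-13.5,-2.3,-0.5,0,0,0,-1],[-20,-3.4,-1.2,0,0,0,-1],[-27,-4.6,-2.3,0,0,0,-1],[-27,-4.6,-2.3,0,0,0,-1],[-27,-4.6,-2.3,0,0,0,-1]]]'
python3 - <<'E'
from cyl import *
t=snap('top','top7');s=snap('scene','scene7');feet(t)
P=np.array([461.5,202.7])-27*np.array([.986,.168]);print('exp foot',P,proj(t,[*P,14]),proj(s,[*P,100]))
E
```

```text
clock: 17.6
tool_pos: [461.3, 202.8, 153.3]
orientation: [0.996, 0.084, 0.001, -0.0]
wrist_force: [-0.5, 0.4, 3.7]
opening: 0.315
clock: 18.2
tool_pos: [434.5, 198.2, 150.3]
orientation: [0.996, 0.084, 0.0, -0.0]
wrist_force: [-1.0, -0.7, 5.6]
opening: 0.323
px [192.08 238.44] [190 236   5   6  25] ((5.0, 4.0), 90.0) z27 [450.285 186.512] L,R [451.834 193.01 ] [449.94  180.511]
px [191.787 250.298] [186 246  11   8  47] ((5.333493232727051, 11.65926456451416), 60.2551155090332) z27 [413.303 187.554] L,R [408.486 205.6  ] [418.553 174.398]
exp foot [434.878 198.164] [189.51  243.675] [243.493 284.033]
```

```bash
python3 -m creep '[[[0,0,1,0,0,0,-1],[0,0,1,0,0,0,-0.25],[0,0,1,0,0,0,-0.1],[0,0,1,0,0,0,0.1],[0,0,1,0,0,0,0.4],[0,0,1,0,0,0,0.8],[0,0,1,0,0,0,1],[0,0,1,0,0,0,1]]]'
python3 -m creep '[[[0,0,20,0,0,0,1],[0,0,60,0,0,0,1],[0,0,105,0,0,0,1],[0,0,150,0,0,0,1],[0,0,170,0,0,0,1],[0,0,170,0,0,0,1]]]'
python3 - <<'E'
from cyl import *
t=snap('top','top8');s=snap('scene','scene8');feet(t)
b=s['image'].astype(int);m=(b[...,2]>b[...,0]+35)&(b[...,2]>b[...,1]+15);m[:,:235]=0;m[:250]=0;ys,xs=np.nonzero(m);print(xs.mean() if len(xs) else 0,ys.mean() if len(xs) else 0,len(xs))
E
```

```text
clock: 19.1
tool_pos: [434.4, 198.2, 151.1]
orientation: [0.996, 0.084, -0.0, -0.0]
wrist_force: [-0.3, 0.5, 0.6]
opening: 0.879
clock: 19.7
tool_pos: [435.1, 198.4, 323.8]
orientation: [0.996, 0.084, 0.003, -0.0]
wrist_force: [0.8, -0.0, -0.4]
opening: 0.999
px [192.1  247.58] [183 238  16  16 100] ((9.899494171142578, 16.26345443725586), 45.0) z27 [421.74  186.549] L,R [418.066 214.932] [433.98  168.083]
246.183908045977 312.6954022988506 174
```

```bash
python3 -m creep '[[[10,-45,10,0,0,-0.05,1],[20,-90,20,0,0,-0.1,1],[30,-135,20,0,0,-0.17,1],[40,-180,20,0,0,-0.17,1],[50,-225,20,0,0,-0.17,1],[60,-260,20,0,0,-0.17,1],[60,-260,20,0,0,-0.17,1]]]'
python3 - <<'E'
from cyl import *
t=snap('top','top9');s=snap('scene','scene9');feet(t)
b=cv2.cvtColor(t['image'],cv2.COLOR_RGB2GRAY)
for v in(183,205,222): print(v,b[v,130:160])
a=t['image'][160:290,110:270];c=s['image'][130:330,200:340]
cv2.imwrite('pics/c8.png',np.hstack([cv2.resize(a,(492,400),interpolation=2),cv2.resize(c,(280,400),interpolation=2)])[:,:,::-1])
E
```

```text
clock: 20.5
tool_pos: [494.6, -65.2, 338.5]
orientation: [1.0, -0.003, -0.002, -0.0]
wrist_force: [0.5, -0.2, -0.3]
opening: 1.002
px [140.55  232.333] [132 231  19   4  60] ((3.0, 18.0), 90.0) z27 [473.651 347.665] L,R [472.259 374.369] [472.354 318.112]
px [190.771 244.741] [182 236  17  18 166] ((17.0, 16.0), 90.0) z27 [430.701 190.666] L,R [419.705 218.048] [433.98  168.083]
183 [129 115 116 114 116 115 120 127 145 148 144 144 144 132  82  67  67 110
 117 116 116 119 120 118 116 117 118 118 118 119]
205 [121 117 116 119 119 105  88 108 130 146 143 135 134 127  93  50  42  45
  74  78  72  68  66  69  68  69  66  69  70  60]
222 [122 113 114 114 120 115 116 128 143 156 160 151 144 142 124  79  62  64
  87 111 121 119 119 123 121 119 121 119 121 121]
```

View pics/c8.png

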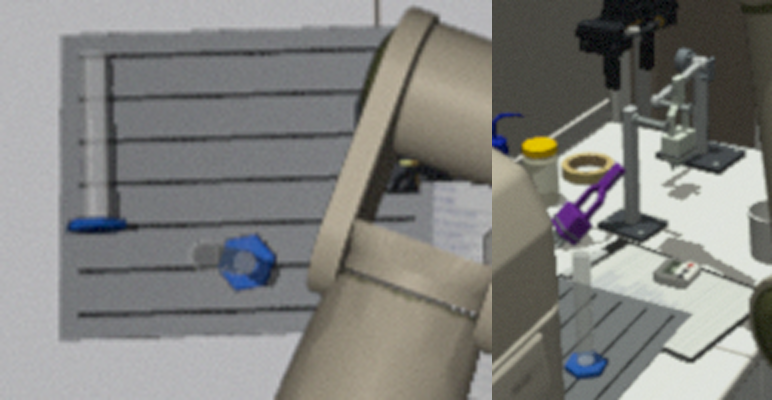

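```bash
python3 -m creep '[[[14,43,0,0,0,0,1],[28,86,0,0,0,0,1],[42,130,0,0,0,0,1],[56,174,0,0,0,0,1],[70,218,0,0,0,0,1],[84,262,0,0,0,0,1],[98,306,0,0,0,0,1],[112,350,0,0,0,0,1],[122,385,0,0,0,0,1],[128,403,0,0,0,0,1],[128,403,-20,0,0,0,1],[128,403,-50,0,0,0,1]]]' 4
python3 -m creep '[[[0,0,-40,0,0,0,1],[0,0,-85,0,0,0,1],[0,0,-130,0,0,0,1],[0,0,-170,0,0,0,1],[0,0,-190,0,0,0,1],[0,0,-190,0,0,0,1]]]'
```

```text
clock: 21.8
tool_pos: [621.5, 343.8, 290.8]
orientation: [1.0, 0.001, 0.001, -0.0]
wrist_force: [1.1, -0.2, 1.0]
opening: 0.995
clock: 22.4
tool_pos: [619.6, 342.1, 97.1]
orientation: [1.0, 0.0, -0.004, 0.001]
wrist_force: [-0.3, -0.1, -1.0]
opening: 1.002
```

```bash
python3 -m creep '[[[0,-5,-30,0,0,0,1],[0,-5,-60,0,0,0,1],[0,-5,-80,0,0,0,1],[0,-5,-90,0,0,0,1],[0,-5,-90,0,0,0,1],[0,-5,-90,0,0,0,1]]]'
```

```text
clock: 23.0
tool_pos: [623.0, 336.9, 12.9]
orientation: [1.0, -0.0, 0.001, -0.0]
wrist_force: [-0.4, 0.7, 0.6]
opening: 1.001
```

```bash
python3 -m creep '[[[0,0,-2,0,0,0,0.4],[0,0,-2,0,0,0,0],[0,0,-2,0,0,0,-0.3],[0,0,-2,0,0,0,-0.6],[0,0,-2,0,0,0,-1],[0,0,-2,0,0,0,-1],[0,0,-2,0,0,0,-1],[0,0,-2,0,0,0,-1],[0,0,-2,0,0,0,-1],[0,0,-2,0,0,0,-1],[0,0,-2,0,0,0,-1]]]' 4
python3 - <<'E'
from cyl import *
t=snap('top','top10');feet(t);print(ctrl.get_state()['tool_pos'],ctrl.get_state()['torque'])
s=snap('scene','scene10')
E
```

```text
clock: 24.1
tool_pos: [622.4, 336.2, 9.1]
orientation: [1.0, -0.001, 0.0, 0.0]
wrist_force: [0.3, -0.9, -0.7]
opening: 0.322
px [191.644 244.897] [183 236  17  18 146] ((15.391075134277344, 17.563934326171875), 5.19442892074585) z27 [430.142 187.944] L,R [418.066 214.932] [435.459 164.953]
[622.4   336.219   9.123] [ 0.051 -0.022 -0.025]
```

```bash
python3 -m creep '[[[-1,0,8,0,0,0,-1],[-2,0,16,0,0,0,-1],[-4.5,0.1,25,0,0,0,-1],[-8.6,0.3,38,0,0,0,-1],[-13.9,0.4,50.6,0,0,0,-1],[-20.2,0.6,62.8,0,0,0,-1],[-27.5,0.8,74.4,0,0,0,-1],[-35.9,1.1,85.3,0,0,0,-1],[-35.9,1.1,85.3,0,0,0,-1]]]'
python3 - <<'E'
from cyl import *
t=snap('top','top11');feet(t);st=ctrl.get_state();print(st['tool_pos'],st['torque'])
E
```

```text
clock: 25.1
tool_pos: [586.1, 337.8, 96.6]
orientation: [1.0, -0.0, 0.001, -0.0]
wrist_force: [0.8, 0.1, -0.8]
opening: 0.32
px [146.038 239.604] [141 234  12  10  53] ((6.5098676681518555, 12.438497543334961), 54.462318420410156) z27 [450.423 330.322] L,R [446.471 346.005] [456.517 311.754]
px [191.5 244.7] [183 236  16  18 150] ((17.0, 15.0), 90.0) z27 [430.769 188.391] L,R [418.066 214.932] [433.98  168.083]
[586.375 337.578  95.499] [ 0.068 -0.121  0.009]
```

```bash
python3 -m creep '[[[-10,0.4,10.5,0,0,0,-1],[-19.3,0.8,19.4,0,0,0,-1],[-30.2,1.2,27.8,0,0,0,-1],[-41.8,1.7,35.2,0,0,0,-1],[-53.9,2.2,41.6,0,0,0,-1],[-66.6,2.7,46.8,0,0,0,-1],[-79.7,3.2,51,0,0,0,-1],[-93.1,3.7,54,0,0,0,-1],[-106.7,4.3,55.8,0,0,0,-1],[-120.4,4.8,56.4,0,0,0,-1]]]'
python3 -m creep '[[[-6.7,0.3,0,0,0,0,-1],[-13.5,0.5,-0.5,0,0,0,-1],[-20.2,0.8,-1.2,0,0,0,-1],[-27.3,1.1,-2,0,0,0,-1],[-27.3,1.1,-2,0,0,0,-1],[-27.3,1.1,-2,0,0,0,-1]]]'
python3 - <<'E'
from cyl import *
t=snap('top','top12');feet(t);st=ctrl.get_state();print(st['tool_pos'],st['torque'])
E
```

```text
clock: 26.15
tool_pos: [465.3, 342.3, 152.1]
orientation: [1.0, -0.0, 0.001, -0.0]
wrist_force: [-0.5, -0.1, 3.0]
opening: 0.319
clock: 26.75
tool_pos: [438.8, 343.2, 149.3]
orientation: [1.0, -0.001, 0.0, -0.0]
wrist_force: [-1.2, -1.2, 5.7]
opening: 0.317
px [190.905 244.793] [182 236  17  18 169] ((17.0, 16.0), 90.0) z27 [430.528 190.247] L,R [419.705 218.048] [432.419 168.091]
[438.867 343.228 149.297] [-0.186  0.215 -0.04 ]
```

```bash
python3 -m creep '[[[0,0,1,0,0,0,-1],[0,0,1,0,0,0,-0.25],[0,0,1,0,0,0,-0.1],[0,0,1,0,0,0,0.1],[0,0,1,0,0,0,0.4],[0,0,1,0,0,0,0.8],[0,0,1,0,0,0,1],[0,0,1,0,0,0,1]]]'
python3 -m creep '[[[0,0,20,0,0,0,1],[0,0,60,0,0,0,1],[0,0,105,0,0,0,1],[0,0,150,0,0,0,1],[0,0,170,0,0,0,1],[0,-45,180,0,0,0,1],[0,-90,180,0,0,0,1],[0,-135,180,0,0,0,1],[0,-180,180,0,0,0,1],[10,-225,180,0,0,0,1],[20,-270,180,0,0,0,1],[30,-310,180,0,0,0,1]]]'
python3 -m creep '[[[0,-45,0,0,0,0,1],[0,-85,0,0,0,0,1],[0,-100,0,0,0,0,1],[0,-100,0,0,0,0,1]]]'
python3 - <<'E'
from cyl import *
t=snap('top','top13');feet(t)
s=snap('scene','scene13')
a=t['image'][150:310,110:450];c=s['image'][130:330,200:340]
cv2.imwrite('pics/c9.png',np.vstack([cv2.resize(a,(680,320),interpolation=2),np.pad(cv2.resize(c,(189,270),interpolation=2),((0,0),(0,491),(0,0)))])[:,:,::-1])
E
```

```text
clock: 27.6
tool_pos: [438.8, 343.2, 149.8]
orientation: [1.0, -0.001, -0.0, -0.0]
wrist_force: [0.5, 0.1, -0.5]
opening: 0.883
clock: 28.8
tool_pos: [468.8, 31.2, 330.1]
orientation: [1.0, -0.001, 0.0, 0.0]
wrist_force: [0.2, 0.3, 0.2]
opening: 0.999
clock: 29.2
tool_pos: [468.7, -68.4, 329.6]
orientation: [1.0, -0.002, -0.0, 0.0]
wrist_force: [-0.3, 0.7, -0.1]
opening: 1.003
px [145.129 244.942] [137 237  17  17 171] ((16.0, 16.0), 90.0) z27 [433.827 333.021] L,R [421.85  358.225] [434.558 308.493]
px [190.843 244.741] [182 236  17  18 166] ((17.0, 16.0), 90.0) z27 [430.695 190.44 ] L,R [419.705 218.048] [433.98  168.083]
```

View pics/c9.png

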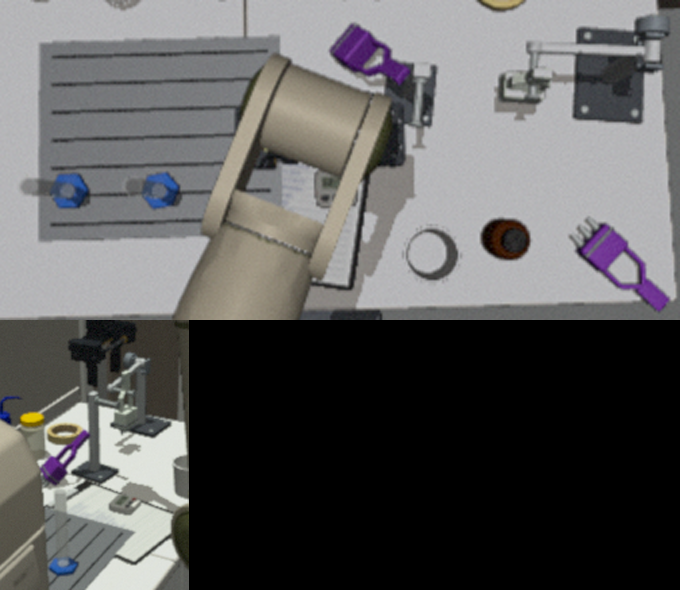

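```bash
python3 - <<'E'
from cyl import *
t=snap('top','top14');feet(t)
print(order.close_job())
E
```

```text
px [145.216 244.947] [137 237  17  17 171] ((16.0, 16.0), 90.0) z27 [433.802 332.748] L,R [421.85  358.225] [436.118 308.502]
px [190.86  244.695] [182 236  17  18 164] ((17.0, 16.0), 90.0) z27 [430.837 190.389] L,R [421.263 218.046] [433.98  168.083]
the job is handed in; nothing more can be done
None
```

I hung the dosing head on the swing arm and tipped up both measuring cylinders on the mat (only two were there), then handed the job in at about 29 s. No verdict was given.

- **Dosing head:** I lifted it off the parking peg and lowered it on the balancer peg until the arm carried its weight. I kept hold of it while the arm rested, having sunk by roughly 50–60 mm by my estimate, then let go. The swing arm's angle can't be read directly, so I judged that it had settled from the wrist force (about zero at release) and the pictures. The last picture shows the head hanging on the peg, with the arm down.
- **Cylinders:** I tipped each one up over its foot with a 4 N grip. In the last picture both stand on the mat. Their feet had not moved between the last two top views, and I saw no sign that either had been knocked.
- **Other objects:** The bottle and cup look undisturbed. The timer was partly hidden by the arm in the last top view, but the scene view shows nothing amiss.
- **Surprises:** Both purple look-alike heads fell over early in the run, without my touching them as far as I can tell. They are still on the bench, one of them near the front edge. Lowering the head also showed sideways forces of up to about 12 N, because the grip was a few millimetres off; I corrected this before letting go.

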